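Put the bearing away and shut the drawer

TASK

Put the ball bearing away: lay it flat in the open drawer of the small grey parts case and let go of it, then push the drawer fully shut. Leave the tape roll and the metal block where they are.

Things in the scene. Friction and masses are not known exactly. Their poses are not given: they have to be found in the camera images.
- bearing_center (a point): the ball bearing: a bright steel ring with a dark seal between its two rings, 47 mm across, 14 mm high, 0.13 kg, lying flat and loose on the worktop. The point is its centre, half-way up (7 mm above what it lies on); z is its axis, up. Round: it can be gripped across the outer ring in any direction.
- drawer_bay (a point): point on the drawer floor (8 mm above the worktop), on its centre line, 55 mm behind the outer face of its front; moves with the drawer. x points into the case (the way it shuts), y to the left, z up. Inside, the drawer is 170 mm wide and reaches from 50 mm ahead of the point (front panel, 50 mm high inside) to 102 mm behind it (side and back walls 27 mm high).
- drawer_pull (a point): middle of the outer face of the aluminium lip pull on the drawer front, 51 mm above the worktop; axes as drawer_bay, moves with the drawer. The pull is 80 mm wide and 10 mm high and stands 12 mm out from the drawer front, which is 181 mm wide and rises to 58 mm above the worktop. Push here, or on the front, along +x to shut.
- case_drawer (a joint): how far the drawer stands out of the grey steel case, m: 0 fully shut (hard stop, front flush with the case), 0.13 fully out; starts about 0.11 to 0.125. About 1.5 N of friction; stays where it is left. The case is fixed, 170 mm deep, 190 wide, 62 high, and covers the part of the drawer that is in: the open part ends (joint value minus 55 mm) behind drawer_bay.
- tape_roll: bystander: roll of black tape (not the one at the back wall), 62 mm across, 19 mm high, lying flat and loose on the worktop; origin at the centre of its underside. Leave it where it is.
- clamp_block: bystander: grey milled metal block with a slot along its top, 40 x 60 x 28 mm (x, y, z), loose on the worktop; origin at the centre of its underside. Leave it where it is.
There are look-alikes about, which are no part of the job. Leave any blue or yellow look-alike of the part that bears bearing_center alone.

How it is judged:
By the outcome, as a careful person would: the job done as asked, in the order asked, and still so for the second after the job is handed in, with the robot touching nothing.
It also fails if it takes over 48 s, if anything falls off the work surface, if the arm or the gripper's body presses on something with over 40 N, if the wrist force passes 120 N, or if a joint passes its speed limit or range.

ROBOT

A 7-joint arm with a two-finger parallel gripper is mounted at the origin on a cart in front of the work surface, level with it; the furniture and walls round the work are solid. World frame = base frame: x ahead of the robot, y to its left, z up, the work surface at z = 0. Lengths are in m, angles in rad, forces in N, time in s.
With the tool pointing down it reaches from about 0.35 to 0.9 m from the base axis. Payload 8.1 kg.
Tool frame: the origin (TCP) lies midway between the tips of the shut fingers; the grasp point (between the pads) lies 19 mm behind it (env.hold_point_z is the y of the grasp point in the tool frame, in m); y points along the fingers, x is the direction in which the jaws open and shut, and the axes are right-handed (so a half turn about y gives the same grasp; the last joint's range is limited). The gripper opens to 92 mm and grips with 3 to 60 N. Pads are 19 mm wide; open, the fingers measure 130 mm over their backs; the gripper's body (75 mm by 190 mm) begins 47 mm behind the grasp point.
Start: joints at [-1.344, 0.434, 0.025, 1.573, -0.012, 1.134, -0.075], TCP at [0.202, 0.591, 0.227] pointing down, gripper open.
Joint ranges: [-2.62, 2.62], [-0.44, 2.09], [-1.27, 1.32], [0.08, 2.57], [-1.32, 4.46], [0.12, 2], [-2.74, 2.74]. Speed limits (rad/s): [2.22, 2.22, 3.01, 3.01, 3.14, 3.14, 3.14].

INTERFACE

Orientations are given as [roll, pitch, yaw] about the fixed x, y, z axes, in that order (R = Rz(yaw) Ry(pitch) Rx(roll)).
In Python, from workcell import env, eyes, regions_of, place_of gives the robot as it stands. The module is installed in compiled form; this text tells all that it offers.
- The arm moves only by the tool play_rows, never from a script. Its argument "targets" is a list of rows, each a list of 5 numbers: the closure, from -1 (fully open) to 1 (shut), then the shift along the tool's x, y, z in mm, then the turn about the tool's y in degrees. A call has 1 to 8 rows; each row is the pose to reach, as a shift and turn from the pose commanded when the call began, along the tool's axes at that moment; what a row does not reach only later rows make up. A row lasts 1/8 s, in which the tool goes at most 62.5 mm and 10.7 degrees, less where a joint would pass 70% of its speed; a pose out of reach is approached as far as the arm can. A call with a gripper value outside its range is refused whole. The fingers move at their own pace and stop on an object; "newtons" is the grip in N (left out, the last holds). Time passes only in rows, so rows that repeat a pose let the fingers close. It gives the time, the measured TCP pose, the force and the opening at its end, in the units of the state.
- env.sense(): the state, without advancing time (a new reading comes with each control period).
- eyes.snapshot(name): name is "side" or "top"; returns a dict with "img" (480x640x3 uint8, red, green, blue), "z_map" (480x640 float32, m along the optical axis (not along the pixel's ray), 0 where there is no reading), "mtx" (3x3 intrinsics, pixels), "extrinsics" (4x4, takes a point from world to camera coordinates). Camera axes: x right, y up, looking along -z (the intrinsics and any distortion apply to the point x, -y, -z); pixel columns grow to the right and rows downward; lengths in m; the calibration is good to about 2 mm. A picture is of the moment at which its call begins.
- env.finish_job(): hands the job in, once; it reports no verdict.
Trained networks look in the newest picture that a camera, given by its name, has taken for a name from the list of things; names that differ only in an ending like _2 or _b are one class to them, and where a whole thing is asked for, a point or a joint stands for the part that bears it (a point fixed in the world has none). Each returns a list of dicts, best first, with "confidence" (0 to 1); they miss things now and then, are a little off and sometimes report something else, mostly with a low value. They report only what shows in the picture. A call takes as long as a camera call. They do not tell look-alikes from the thing itself.
- regions_of(target, camera): "region" (480x640 bool, what is visible of it).
- place_of(target, camera): "point" ([x, y, z] in m, in the coordinates of the camera as it stood for that picture, good to about 4 mm: a listed point, or the origin of a listed thing).
The state is a dict: "clock": time; "joint_positions": joint angles; "dq": joint speeds; "joint_torque": joint torques, N m; "position": TCP position; "orientation": TCP orientation; "contact_force": force on the tool from outside, world axes, zero at the start; "wrist_torque": the same for the moment, N m; "gripper_width": finger opening in m.
Only numpy, scipy, OpenCV 4.12 (cv2) and the standard library are available. Lean on these libraries where they do the work, as an engineer would, in place of code of your own. Each camera call takes 0.05 s, during which the arm holds its last target.

## Working session

There is one attempt and no reset: what is moved stays moved. The work goes in short steps, Python scripts to look and compute and a tool call to move; the robot and the scene stay as the last step left them, time stands still between calls to the robot, and variables do not carry over. Pictures are saved under pics/ and viewed, and the job is handed in when it is done.

Besides the shell and the picture viewer there is one more tool, called after ">>>" as name(argument=value, ...) on one line, values as JSON. play_rows: Moves the arm, as the interface text tells. Its arguments: {"type":"object","properties":{"targets":{"type":"array"},"newtons":{"type":"number"}},"required":["targets"]}

```bash
mkdir -p pics
cat > h.py <<'E'
import numpy as np, cv2
from workcell import env, eyes, regions_of, place_of
def snap(n,fn=None):
    s=eyes.snapshot(n)
    if fn: cv2.imwrite('pics/'+fn,s['img'][:,:,::-1])
    return s
def c2w(s,p):
    return (np.linalg.inv(s['extrinsics'])@np.r_[p,1])[:3]
def pix2w(s,u,v,z=None):
    K=s['mtx'];d=s['z_map'][int(v),int(u)] if z is None else z
    return c2w(s,[(u-K[0,2])/K[0,0]*d,-(v-K[1,2])/K[1,1]*d,-d])
def w2pix(s,p):
    c=(s['extrinsics']@np.r_[p,1])[:3];K=s['mtx']
    return K[0,0]*c[0]/-c[2]+K[0,2],K[1,1]*-c[1]/-c[2]+K[1,2]
E
python3 - <<'E'
from h import *
st=env.sense();print({k:np.round(v,3) for k,v in st.items()},env.hold_point_z)
for n in('top','side'):
    s=snap(n,n+'0.png')
    for t in('bearing_center','drawer_bay','drawer_pull','tape_roll','clamp_block'):
        for r in place_of(t,n): 
            w=c2w(s,r['point']);print(n,t,round(r['confidence'],2),np.round(w,3),np.round(w2pix(s,w)))
E
```

```text
{'clock': np.float64(0.0), 'joint_positions': array([-1.344,  0.435,  0.025,  1.574, -0.012,  1.134, -0.075]), 'dq': array([-0.001,  0.002, -0.   ,  0.   ,  0.   ,  0.002, -0.002]), 'joint_torque': array([-0.0000e+00, -6.6786e+01,  9.8500e-01, -3.1446e+01, -6.1000e-02,
        4.3000e-02,  0.0000e+00]), 'position': array([0.202, 0.591, 0.226]), 'orientation': array([-1.571,  0.002,  1.241]), 'contact_force': array([ 0.771,  0.3  , -0.719]), 'wrist_torque': array([-0.076,  0.013, -0.014]), 'gripper_width': np.float64(0.092)} -0.0188
top bearing_center 0.58 [ 0.616 -0.299  0.004] [437. 246.]
top bearing_center 0.54 [ 0.696 -0.223  0.001] [409. 218.]
top bearing_center 0.5 [ 0.56  -0.388  0.007] [470. 267.]
top drawer_bay 0.8 [0.524 0.151 0.006] [274. 277.]
top drawer_pull 0.85 [0.454 0.152 0.047] [271. 302.]
top drawer_pull 0.49 [0.527 0.153 0.01 ] [273. 276.]
top tape_roll 0.57 [ 0.491  0.39  -0.001] [187. 288.]
top clamp_block 0.65 [ 0.622 -0.144 -0.002] [381. 244.]
side bearing_center 0.89 [ 0.563 -0.392  0.008] [457. 397.]
side bearing_center 0.57 [ 0.616 -0.295  0.006] [437. 343.]
side bearing_center 0.52 [ 0.7   -0.222 -0.   ] [437. 297.]
side drawer_bay 0.8 [0.52  0.146 0.007] [272. 232.]
side drawer_pull 0.63 [0.457 0.15  0.049] [247. 232.]
side tape_roll 0.92 [ 0.487  0.392 -0.003] [211. 186.]
side clamp_block 0.86 [ 0.624 -0.143 -0.004] [386. 292.]
```

View pics/top0.png

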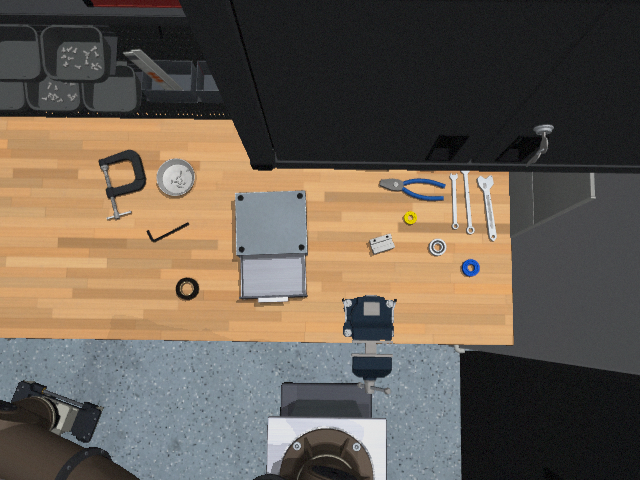

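View pics/side0.png

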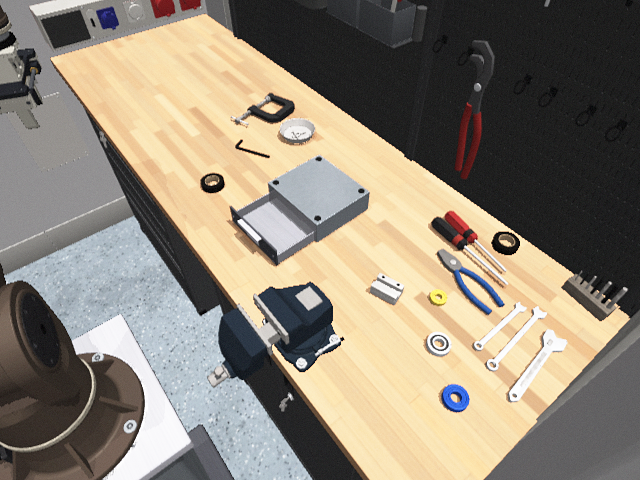

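Run:
```python
import cv2,numpy as np
a=cv2.imread('pics/top0.png')[190:300,350:510];b=cv2.imread('pics/side0.png')[270:430,370:530]
cv2.imwrite('pics/c0.png',np.vstack([cv2.resize(a,None,fx=3,fy=3)[:300],cv2.resize(b,(480,480))[:300*1]]))
cv2.imwrite('pics/c1.png',cv2.resize(b,None,fx=3.5,fy=3.5))
```

```text
(no output)
```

View pics/c0.png

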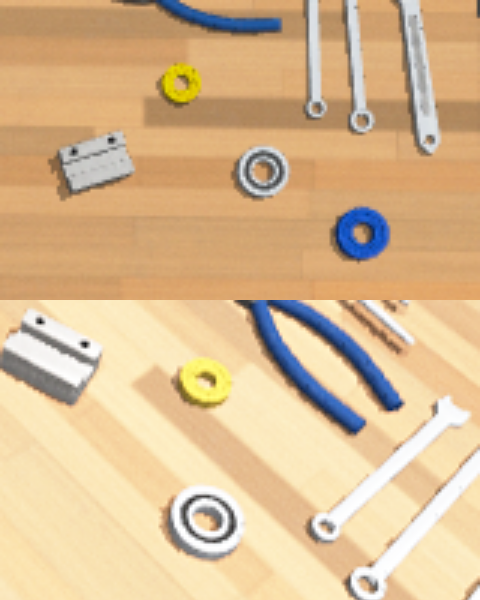

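View pics/c1.png

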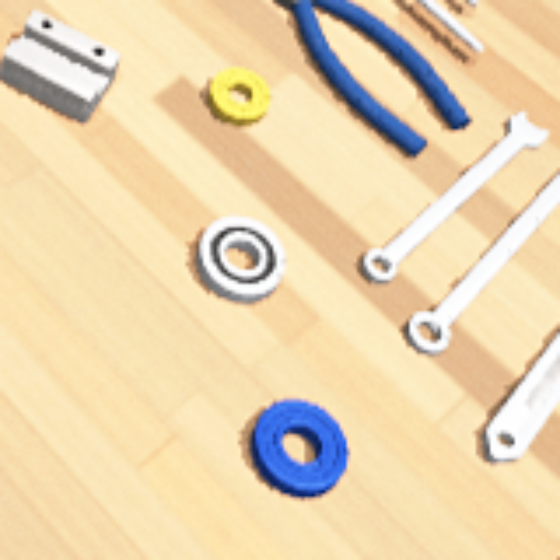

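The top view shows the case at about (270,225), with its drawer open toward the robot and the pull at (271,300). The steel bearing is at (437,246), with a yellow look-alike at (410,218), a blue one at (470,267) and the block at (381,244). Next I'll refine the positions and the case yaw.

Run:
```python
from h import *
def cloud(s,m):
    v,u=np.nonzero(m&(s['z_map']>0));K=s['mtx'];d=s['z_map'][v,u].astype(float)
    P=np.c_[(u-K[0,2])/K[0,0]*d,-(v-K[1,2])/K[1,1]*d,-d,np.ones(len(d))]
    return (np.linalg.inv(s['extrinsics'])@P.T).T[:,:3]
for n in('top','side'):
    s=snap(n)
    for t in('bearing_center','case_drawer','drawer_pull'):
        for r in regions_of(t,n):
            P=cloud(s,r['region']); 
            if len(P)==0: continue
            print(n,t,round(r['confidence'],2),len(P),'med',np.round(np.median(P,0),3),'rng',np.round(np.percentile(P,[2,98],axis=0),3).tolist(),'rect',cv2.minAreaRect((P[:,:2]*1000).astype(np.float32)))
    P=cloud(s,np.ones((480,640),bool))
    Q=P[(abs(P[:,2]-.062)<.006)&(P[:,0]>.45)&(P[:,0]<.85)&(P[:,1]>0)&(P[:,1]<.32)]
    print('case top',len(Q),cv2.minAreaRect((Q[:,:2]*1000).astype(np.float32)),np.median(Q[:,2]))
    # vise height
    V=P[(P[:,0]>.35)&(P[:,0]<.56)&(P[:,1]<-.0)&(P[:,1]>-.25)&(P[:,2]>.02)]
    print('vise',V.min(0),V.max(0))
    Q=P[(abs(P[:,0]-.616)<.03)&(abs(P[:,1]+.298)<.03)&(P[:,2]>.007)]
    print('bear',cv2.minEnclosingCircle((Q[:,:2]*1000).astype(np.float32)),Q.mean(0))
```

```text
top bearing_center 0.76 197 med [ 0.558 -0.387  0.012] rng [[0.537, -0.408, 0.003], [0.578, -0.366, 0.02]] rect ((557.8683471679688, -387.319091796875), (43.68193054199219, 44.846214294433594), 27.19210433959961)
top bearing_center 0.6 198 med [ 0.614 -0.296  0.012] rng [[0.593, -0.318, 0.002], [0.635, -0.277, 0.02]] rect ((613.76220703125, -297.0303649902344), (44.74259567260742, 44.605037689208984), 17.302932739257812)
top case_drawer 0.69 3028 med [0.524 0.153 0.008] rng [[0.459, 0.067, -0.001], [0.586, 0.237, 0.058]] rect ((521.844482421875, 153.93067932128906), (134.9033660888672, 184.98619079589844), 3.0402026176452637)
top case_drawer 0.48 372 med [ 0.619 -0.144  0.023] rng [[0.594, -0.177, -0.003], [0.642, -0.114, 0.034]] rect ((621.5297241210938, -146.917724609375), (45.327903747558594, 67.78448486328125), 17.39518928527832)
top drawer_pull 0.74 3021 med [0.525 0.153 0.008] rng [[0.459, 0.067, -0.001], [0.586, 0.237, 0.059]] rect ((521.813720703125, 153.64146423339844), (134.90530395507812, 185.39199829101562), 2.9288997650146484)
case top 3895 ((603.4634399414062, 155.83108
[... 749 characters left out ...]
 med [0.534 0.151 0.009] rng [[0.46, 0.062, 0.004], [0.61, 0.241, 0.059]] rect ((535.3043212890625, 174.02685546875), (161.12252807617188, 230.9356689453125), 1.0151824951171875)
side drawer_pull 0.81 3759 med [0.534 0.153 0.009] rng [[0.46, 0.062, 0.001], [0.61, 0.241, 0.058]] rect ((534.9608154296875, 177.314453125), (160.4394989013672, 235.87918090820312), 1.7498152256011963)
case top 3937 ((606.0999755859375, 156.1233673095703), (301.2944030761719, 193.4969940185547), 2.2182345390319824) 0.061876925488689505
vise [ 0.35014904 -0.18474318  0.02004259] [ 0.47842836 -0.05784017  0.14243528]
bear ((614.7861328125, -298.7370910644531), 24.296762466430664) [ 0.61419302 -0.2991422   0.01310553]
```

```bash
cat >> h.py <<'E'
from scipy.spatial.transform import Rotation as Ro
def rel(target,yaw=None):
    st=env.sense();R=Ro.from_euler('xyz',st['orientation']).as_matrix()
    d=R.T@(np.array(target)-st['position'])*1000
    t=None
    if yaw is not None:
        R2=Ro.from_euler('xyz',[-np.pi/2,0,yaw]).as_matrix()
        t=np.degrees(Ro.from_matrix(R.T@R2).as_rotvec())
    print('shift',d.round(1),'turn',t, 'F',st['contact_force'].round(1),'pos',st['position'].round(4),'rpy',st['orientation'].round(3),'w',round(float(st['gripper_width']),4),'t',round(float(st['clock']),2))
E
python3 -c "
from h import *
rel([.45,.1,.226],1.621);rel([.615,-.298,.15],1.621)"
```

```text
shift [-384.6    0.7 -393.4] turn [-5.08671276e-04 -2.17759346e+01 -9.90417544e-04] F [-0.2 -0.9  0.7] pos [0.2024 0.5913 0.2267] rpy [-1.571  0.     1.241] w 0.0923 t 1.0
shift [-707.7   76.7 -678.4] turn [-5.08671276e-04 -2.17759346e+01 -9.90417544e-04] F [-0.2 -0.9  0.7] pos [0.2024 0.5913 0.2267] rpy [-1.571  0.     1.241] w 0.0923 t 1.0
```

>>> play_rows(targets=[[-1,-42,0,-43,-3],[-1,-84,0,-86,-6],[-1,-126,0,-129,-9],[-1,-168,0,-172,-12],[-1,-210,0,-215,-15],[-1,-252,0,-258,-18],[-1,-294,0,-300,-21.8],[-1,-320,0,-327,-21.8]])

```text
clock: 2.0
position: [0.4092, 0.1798, 0.2271]
orientation: [-1.572, -0.0, 1.62]
contact_force: [0.4, 1.7, 0.8]
gripper_width: 0.0918
```

```bash
python3 -c "
from h import *
rel([.614,-.298,.12],1.621)"
```

```text
shift [-487.2  107.2 -181.2] turn [ 0.04539264 -0.08396752  0.00308631] F [0.4 1.7 0.8] pos [0.4092 0.1798 0.2271] rpy [-1.572 -0.     1.62 ] w 0.0918 t 2.0
```

>>> play_rows(targets=[[-1,-55,0,-20,0],[-1,-110,0,-40,0],[-1,-165,0,-61,0],[-1,-220,0,-82,0],[-1,-275,0,-102,0],[-1,-330,0,-122,0],[-1,-385,0,-143,0],[-1,-430,10,-160,0]])

```text
clock: 3.0
position: [0.5908, -0.2413, 0.2174]
orientation: [-1.573, 0.001, 1.621]
contact_force: [0.4, 0.7, 1.0]
gripper_width: 0.092
```

```bash
python3 -c "
from h import *
rel([.615,-.298,.12],1.621)"
```

```text
shift [-57.7  97.5 -21.1] turn [ 0.10769061 -0.0174917  -0.05837901] F [0.4 0.7 1. ] pos [ 0.5908 -0.2413  0.2174] rpy [-1.573e+00  1.000e-03  1.621e+00] w 0.092 t 3.0
```

>>> play_rows(targets=[[-1,-30,30,-11,0],[-1,-58,70,-21,0],[-1,-58,120,-21,0],[-1,-58,150,-21,0],[-1,-58,160,-21,0],[-1,-58,160,-21,0]])

```text
clock: 3.75
position: [0.6137, -0.2956, 0.0569]
orientation: [-1.571, 0.0, 1.622]
contact_force: [0.6, -0.4, -0.1]
gripper_width: 0.0919
```

```bash
python3 -c "
from h import *
rel([.615,-.298,.004],1.621)
a=snap('top')['img'][190:310,350:510];b=snap('side')['img'][250:430,340:560]
cv2.imwrite('pics/g1.png',np.vstack([cv2.resize(a,(660,400),interpolation=2)[:, :],cv2.resize(b,(660,400))])[:600,:,::-1]) 
cv2.imwrite('pics/g1s.png',cv2.resize(b,None,fx=3,fy=3)[:,:,::-1])"
```

```text
shift [-2.5 52.9 -1.1] turn [-0.006168    0.0309935  -0.00132849] F [ 0.6 -0.4 -0.1] pos [ 0.6137 -0.2956  0.0569] rpy [-1.571  0.     1.622] w 0.0919 t 3.75
```

View pics/g1s.png

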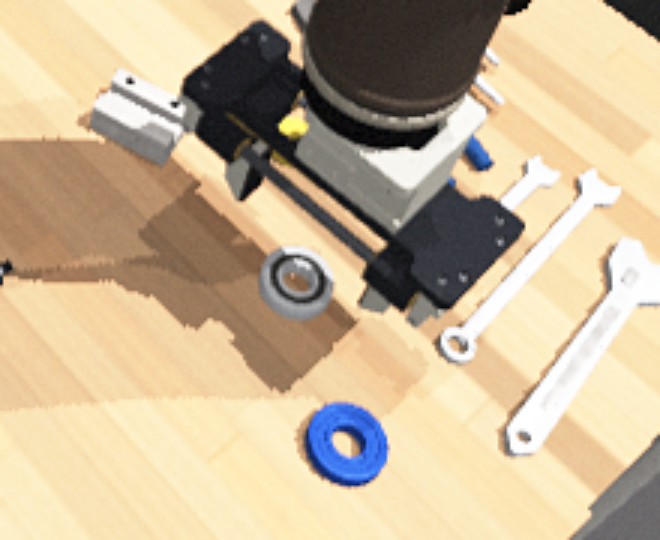

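The bearing sits between the open fingers, and the yellow and blue look-alikes and the wrenches are clear. Next I'll descend and grip.

>>> play_rows(targets=[[-1,-2,25,-1,0],[-1,-2,42,-1,0],[-1,-2,53,-1,0],[-1,-2,53,-1,0],[1,-2,53,-1,0],[1,-2,53,-1,0],[1,-2,53,-1,0],[1,-2,53,-1,0]], newtons=25)

```text
clock: 4.85
position: [0.6148, -0.2975, 0.0039]
orientation: [-1.571, 0.0, 1.621]
contact_force: [-0.3, -0.0, 0.6]
gripper_width: 0.0563
```

>>> play_rows(targets=[[1,0,0,0,0],[1,0,0,0,0],[1,0,-20,0,0],[1,0,-60,0,0],[1,0,-110,0,0],[1,0,-170,0,0],[1,0,-200,0,0],[1,0,-200,0,0]])

```text
clock: 5.85
position: [0.6159, -0.2985, 0.2079]
orientation: [-1.576, 0.002, 1.621]
contact_force: [0.4, 0.4, -1.6]
gripper_width: 0.0465
```

```bash
python3 -c "
from h import *
rel([.53,.152,.2],1.621)
b=snap('side','g2.png')['img']
cv2.imwrite('pics/g2s.png',cv2.resize(b[180:430,300:620],None,fx=2.4,fy=2.4)[:,:,::-1])"
```

```text
shift [454.2   6.4  63.2] turn [ 0.31964582  0.01218665 -0.14268195] F [ 0.4  0.4 -1.6] pos [ 0.6159 -0.2985  0.2079] rpy [-1.576  0.002  1.621] w 0.0465 t 5.85
```

View pics/g2s.png

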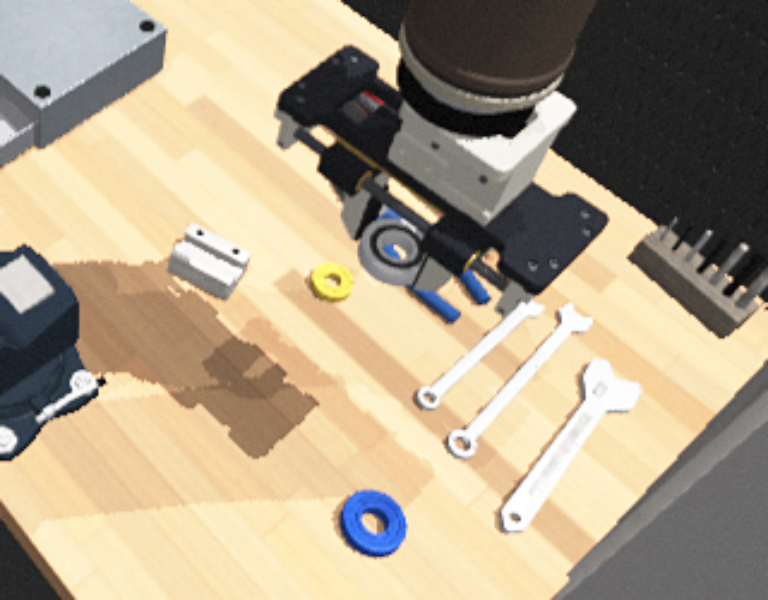

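The bearing is gripped (46.5 mm opening) and sits between the pads in the view. Now I'll carry it to the drawer.

>>> play_rows(targets=[[1,40,0,6,0],[1,95,0,13,0],[1,150,0,21,0],[1,205,0,28,0],[1,260,0,36,0],[1,315,0,44,0],[1,370,0,52,0],[1,420,0,59,0]])

```text
clock: 6.9
position: [0.5327, 0.1208, 0.2024]
orientation: [-1.568, 0.001, 1.622]
contact_force: [1.4, 0.2, -1.2]
gripper_width: 0.0461
```

>>> play_rows(targets=[[1,25,0,4,0],[1,34,20,6,0],[1,34,60,6,0],[1,34,90,6,0],[1,34,100,6,0],[1,34,100,6,0]])

```text
clock: 7.65
position: [0.5262, 0.1523, 0.1031]
orientation: [-1.569, 0.001, 1.621]
contact_force: [0.2, 0.9, -0.9]
gripper_width: 0.0464
```

```bash
python3 -c "
from h import *
rel([.528,.152,.012],1.621)
a=snap('top')['img'];b=snap('side')['img']
o=np.vstack([cv2.resize(a[170:320,200:340],(640,300)),cv2.resize(b[130:280,180:400],(640,300))])
cv2.imwrite('pics/p1.png',cv2.resize(b[110:290,160:400],None,fx=3.3,fy=3.3)[:,:,::-1])"
```

```text
shift [-0.3 91.1 -1.9] turn [-0.10520867  0.01245475 -0.04395902] F [ 0.2  0.9 -0.9] pos [0.5262 0.1523 0.1031] rpy [-1.569e+00  1.000e-03  1.621e+00] w 0.0464 t 7.65
```

View pics/p1.png

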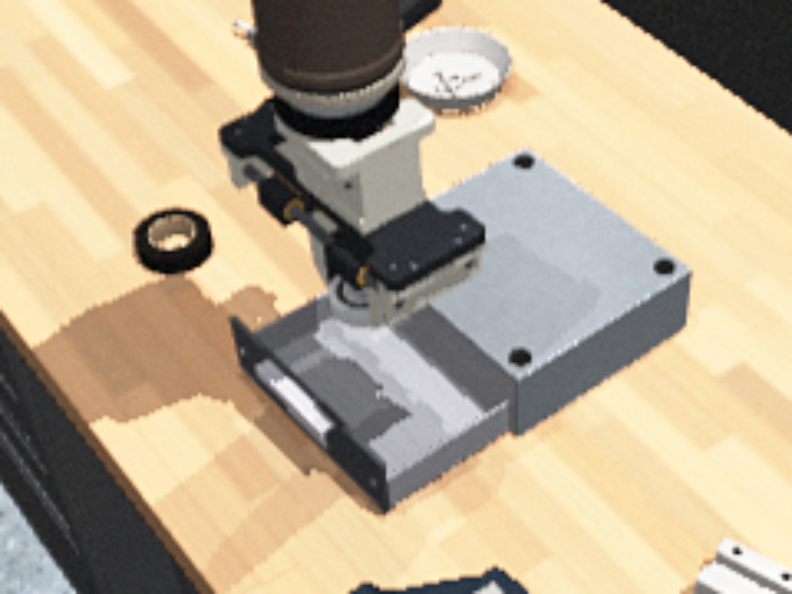

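The bearing is over the middle of the open drawer, so I'll lower and release it.

>>> play_rows(targets=[[1,0,30,-1,0],[1,0,60,-1,0],[1,0,78,-1,0],[1,0,86,-1,0],[1,0,90,-1,0],[1,0,90,-1,0]])

```text
clock: 8.5
position: [0.5283, 0.1528, 0.0143]
orientation: [-1.572, -0.0, 1.621]
contact_force: [-0.1, 0.4, -0.9]
gripper_width: 0.0462
```

>>> play_rows(targets=[[1,0,1,0,0],[1,0,2,0,0],[1,0,2,0,0],[-0.5,0,2,0,0],[-0.5,0,2,0,0],[-0.5,0,2,0,0],[-0.5,0,2,0,0]])

```text
clock: 9.38
position: [0.5279, 0.1527, 0.0118]
orientation: [-1.571, -0.0, 1.621]
contact_force: [0.3, 0.1, -0.2]
gripper_width: 0.0688
```

>>> play_rows(targets=[[-0.5,0,-15,0,0],[-0.5,0,-50,0,0],[-0.5,0,-100,0,0],[0,0,-120,-30,0],[1,0,-120,-80,0],[1,0,-120,-125,0],[1,0,-120,-125,0]])

```text
clock: 10.25
position: [0.6554, 0.1584, 0.1325]
orientation: [-1.573, 0.001, 1.62]
contact_force: [0.2, -1.0, 0.7]
gripper_width: 0.0335
```

```bash
python3 -c "
from h import *
rel([.41,.147,.04],1.621)
s=snap('side');b=s['img']
for t in('bearing_center','drawer_pull','drawer_bay'):
  for r in place_of(t,'side'): print(t,r['confidence'],c2w(s,r['point']).round(3))
cv2.imwrite('pics/p2.png',cv2.resize(b[110:290,160:400],None,fx=3.3,fy=3.3)[:,:,::-1])"
```

```text
shift [  0.8  91.9 245.9] turn [ 0.13920259 -0.03670549 -0.04117658] F [ 0.2 -1.   0.7] pos [0.6554 0.1584 0.1325] rpy [-1.573e+00  1.000e-03  1.620e+00] w 0.0335 t 10.25
bearing_center 0.64 [0.53  0.152 0.012]
bearing_center 0.52 [ 0.701 -0.22   0.002]
drawer_pull 0.96 [0.46  0.151 0.047]
drawer_bay 0.65 [0.52  0.15  0.007]
```

View pics/p2.png

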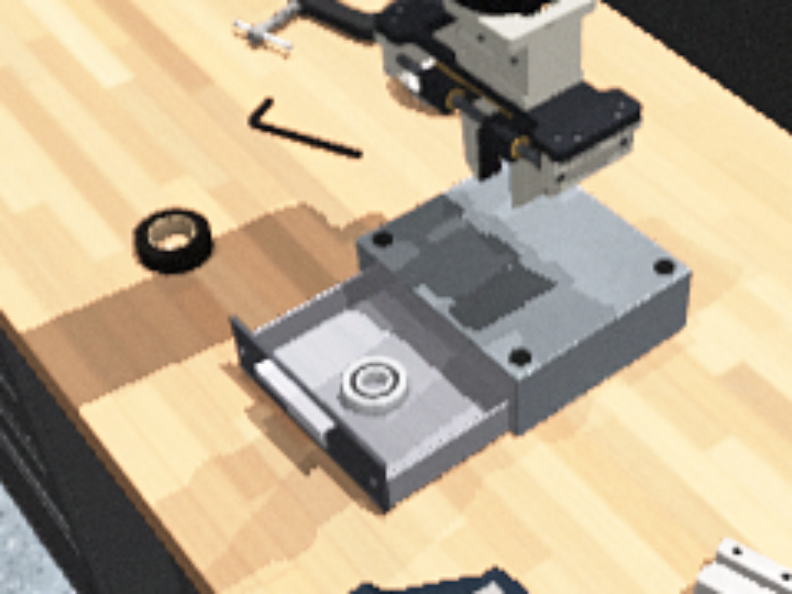

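The bearing lies flat in the drawer at about (0.530, 0.152), pixel (373,380) in the crop. My retreat went +x over the case, because tool z is world -x; nothing was touched. Next I'll go round to the front, staying high.

>>> play_rows(targets=[[1,0,0,40,0],[1,0,0,100,0],[1,0,0,160,0],[1,0,0,215,0],[1,0,0,253,0],[1,0,30,260,0],[1,0,70,260,0],[1,0,92,260,0]])

```text
clock: 11.45
position: [0.3914, 0.1457, 0.039]
orientation: [-1.57, -0.0, 1.622]
contact_force: [0.7, 0.2, 0.4]
gripper_width: 0.0001
```

>>> play_rows(targets=[[1,0,0,0,0],[1,0,0,-12,0],[1,0,0,-24,0],[1,0,0,-36,0],[1,0,0,-46,0],[1,0,0,-56,0]])

```text
clock: 12.2
position: [0.4492, 0.1486, 0.0397]
orientation: [-1.57, 0.0, 1.621]
contact_force: [-2.8, 0.0, 1.6]
gripper_width: 0.0007
```

```bash
python3 -c "
from h import *
rel([.56,.154,.04],1.621)
s=snap('side');b=s['img']
for t in('drawer_pull',):
  for r in place_of(t,'side'): print(t,r['confidence'],c2w(s,r['point']).round(3))
cv2.imwrite('pics/p3.png',cv2.resize(b[110:290,160:400],None,fx=3.3,fy=3.3)[:,:,::-1])"
```

```text
shift [  -0.2   -0.4 -110.9] turn [-0.04385287  0.01893743 -0.00313036] F [-2.8  0.   1.6] pos [0.4492 0.1486 0.0397] rpy [-1.57   0.     1.621] w 0.0007 t 12.2
drawer_pull 0.98 [0.46  0.155 0.048]
```

View pics/p3.png

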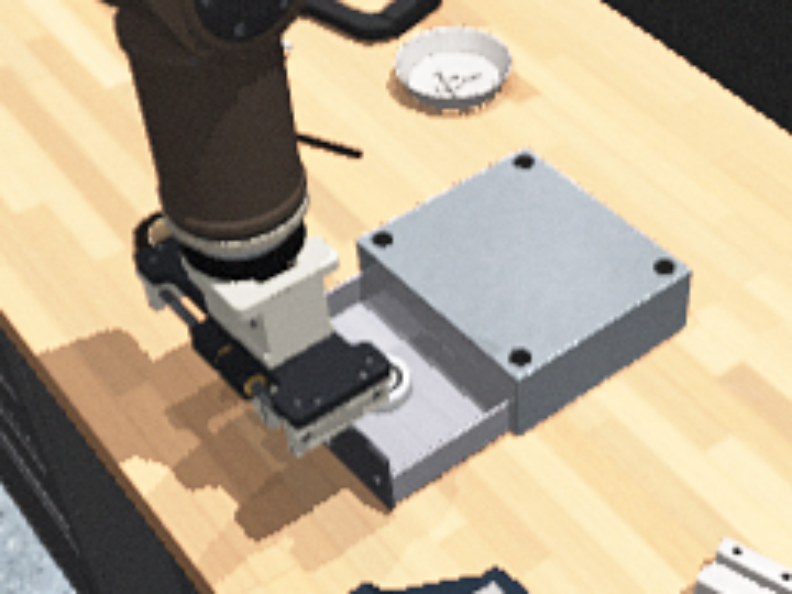

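The shut fingers are touching the pull (Fx -2.8 N). I'll push in steps.

>>> play_rows(targets=[[1,0,0,-8,0],[1,0,0,-18,0],[1,0,0,-30,0],[1,0,0,-42,0],[1,0,0,-54,0],[1,0,0,-66,0],[1,0,0,-76,0],[1,0,0,-84,0]])

```text
clock: 13.3
position: [0.5336, 0.153, 0.0398]
orientation: [-1.571, -0.0, 1.621]
contact_force: [-1.7, -0.9, -0.0]
gripper_width: 0.0003
```

>>> play_rows(targets=[[1,0,0,-4,0],[1,0,0,-8,0],[1,0,0,-12,0],[1,0,0,-16,0],[1,0,0,-20,0],[1,0,0,-22,0]])

```text
clock: 14.05
position: [0.5551, 0.1541, 0.0397]
orientation: [-1.571, -0.0, 1.621]
contact_force: [-1.6, 0.2, 1.6]
gripper_width: 0.0004
```

Still only friction force. I'll continue in small steps toward the stop.

>>> play_rows(targets=[[1,0,0,-2,0],[1,0,0,-4,0],[1,0,0,-5,0],[1,0,0,-5,0]])

```text
clock: 14.55
position: [0.56, 0.1543, 0.0397]
orientation: [-1.571, -0.0, 1.621]
contact_force: [-0.7, 0.2, 0.1]
gripper_width: 0.0004
```

>>> play_rows(targets=[[1,0,0,-1,0],[1,0,0,-2,0],[1,0,0,-3,0],[1,0,0,-3,0]])

```text
clock: 15.05
position: [0.5613, 0.1544, 0.0395]
orientation: [-1.568, 0.0, 1.622]
contact_force: [-6.9, 0.0, 4.5]
gripper_width: 0.0006
```

>>> play_rows(targets=[[1,0,0,-1,0],[1,0,0,-2,0],[1,0,0,-2,0],[1,0,0,-2,0]])

```text
clock: 15.55
position: [0.5613, 0.1544, 0.0393]
orientation: [-1.564, 0.0, 1.622]
contact_force: [-13.2, -0.9, 9.4]
gripper_width: 0.0002
```

>>> play_rows(targets=[[1,0,0,10,0],[1,0,0,40,0],[1,0,0,90,0],[1,0,-40,130,0],[1,0,-90,150,0],[1,0,-150,150,0],[1,0,-180,150,0],[1,0,-180,150,0]])

```text
clock: 16.55
position: [0.4167, 0.1478, 0.2222]
orientation: [-1.576, -0.003, 1.621]
contact_force: [0.3, -0.7, 0.4]
gripper_width: 0.0006
```

```bash
python3 -c "
from h import *
st=env.sense();print(st['position'],st['contact_force'],st['clock'])
s=snap('side','f_side.png');b=s['img']
for n in('top','side'):
  if n=='top': s2=snap('top','f_top.png')
  S=s2 if n=='top' else s
  for t in('drawer_pull','tape_roll','clamp_block','bearing_center'):
    for r in place_of(t,n): print(n,t,round(r['confidence'],2),c2w(S,r['point']).round(3))
cv2.imwrite('pics/p4.png',cv2.resize(b[110:290,160:400],None,fx=3.3,fy=3.3)[:,:,::-1])"
```

```text
[0.41666795 0.14776624 0.2221525 ] [ 0.30394186 -0.66378278  0.36675093] 16.55
top drawer_pull 0.61 [0.572 0.159 0.043]
top tape_roll 0.73 [ 0.491  0.391 -0.004]
top clamp_block 0.83 [ 0.619 -0.144 -0.003]
top bearing_center 0.77 [ 0.557 -0.388  0.005]
side drawer_pull 0.72 [0.575 0.157 0.045]
side tape_roll 0.47 [ 0.487  0.389 -0.003]
side clamp_block 0.72 [ 0.625 -0.144 -0.001]
side bearing_center 0.9 [ 0.563 -0.389  0.008]
side bearing_center 0.67 [ 0.698 -0.222 -0.   ]
```

View pics/p4.png

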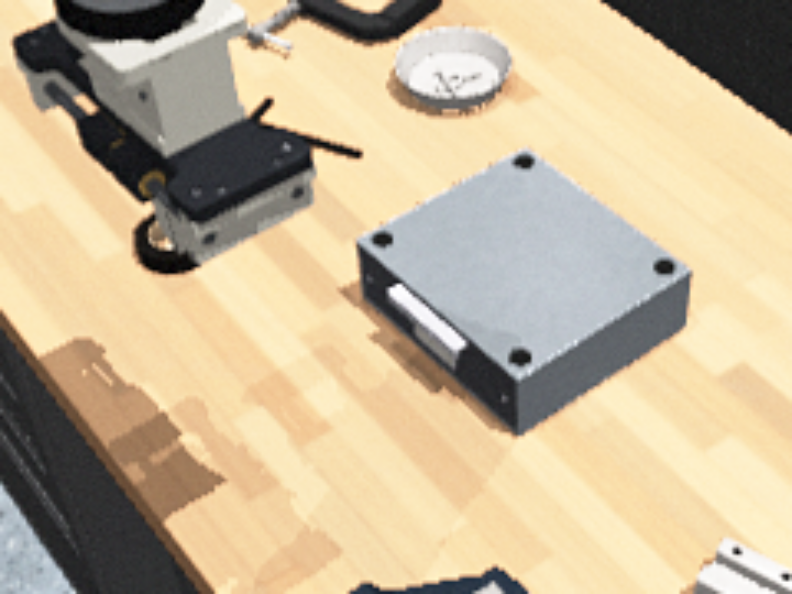

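The drawer front is flush with the case (pixel about (440,345) in the crop), the robot is clear, and the tape roll and block have not moved. I'm handing in.

```bash
python3 -c "
from h import *
print(env.finish_job())"
```

```text
the job is handed in; nothing more can be done
None
```

The bearing is in the drawer, the drawer is fully shut, and the job was handed in at about 17 s of the 48 s allowed; no verdict was reported.

- **Bearing:** I gripped the steel bearing across its outer ring and laid it flat on the drawer floor. A side view after release showed it lying flat at about (0.530, 0.152).
- **Drawer:** I pushed on the pull with the fingers shut until the drawer hit its stop. The tool stayed at the same position while the push rose to about 13 N. The last side picture shows the front flush with the case.
- **Bystanders:** The tape roll and the metal block measure where they did at the start, within the network's accuracy. The blue and yellow look-alikes were not touched.
- **One slip:** After releasing the bearing I backed the tool off the wrong way. It passed above the case about 0.13 m up and touched nothing.

No check failed, but with the drawer shut I could not look at the bearing again.

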